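# Seat a chopper jar on the food processor and hold the dial at pulse

## Robot

A 6-joint arm with a two-finger parallel gripper is mounted at the origin on a cart in front of the work surface, level with it; the furniture and walls round the work are solid. World frame = base frame: x ahead of the robot, y to its left, z up, the work surface at z = 0. Lengths are in m, angles in rad, forces in N, time in s.
With the tool pointing down it reaches from about 0.325 to 0.85 m from the base axis. Payload 15.5 kg.
Tool frame: the origin (TCP) lies midway between the tips of the shut fingers; the grasp point (between the pads) lies 19 mm behind it; z points along the fingers, y is the line along which they close (so a half turn about z gives the same grasp; the last joint's range is limited). The gripper opens to 91 mm and grips with 3 to 60 N. Pads are 32 mm wide; open, the fingers measure 118 mm over their backs; the gripper's body (76 mm by 178 mm) begins 60 mm behind the grasp point.
Start: joints at [1.179, 0.494, 1.345, -0, 1.302, -0.096], TCP at [0.182, 0.598, 0.214] pointing down, gripper open.
Joint ranges: [-2.91, 2.91], [-0.82, 2.16], [0.22, 2.67], [-1.22, 4.37], [0.12, 2.79], [-3.08, 3.08]. Speed limits (rad/s): [1.89, 1.89, 2.57, 3.01, 3.01, 3.01].

## Interface

Orientations are given as a rotation vector (axis times angle).
In Python, from bench import get_state, cams, order gives the robot as it stands.
- The arm moves only by the tool move_arm, never from a script. Its argument "deltas" is a list of rows, each a list of 7 numbers: the turn, a rotation vector about the world's x, y, z in rad, then the shift along the world's x, y, z in cm, then the closure in counts, from 0 (fully open) to 255 (shut). In form: [[ax, ay, az, dx, dy, dz, grip], ...]. A call has 1 to 10 rows; each row shifts and turns the commanded pose from where the row before left it; what a row does not reach is not made up. A row lasts 1/12 s, in which the tool goes at most 41.7 mm and 7.16 degrees, less where a joint would pass 70% of its speed; a pose out of reach is approached as far as the arm can. A call with a gripper value outside its range is refused whole. The fingers move at their own pace and stop on an object; "newtons" is the grip in N (left out, the last holds). Time passes only in rows, so rows that do not move let the fingers close. It gives the time, the measured TCP pose, the force, the opening and the grip force at its end, in the units of the state.
- get_state(): the state, without advancing time (a new reading comes with each control period).
- cams.snapshot(name): name is "scene" or "top" or "wrist"; returns a dict with "image" (420x560x3 uint8, red, green, blue), "fx", "fy", "cx", "cy" (pixels), "origin" and "attitude" of the camera in the world. Camera axes: x right, y down, z forward; pixel columns grow to the right and rows downward; lengths in m; the calibration is good to about 2 mm. A picture is of the moment at which its call begins. There is no depth.
- order.finish_job(): hands the job in; it is judged then, once.
The state is a dict: "t": time; "q": joint angles; "joint_velocities": joint speeds; "effort": joint torques, N m; "eef_pos": TCP position; "orientation": TCP orientation; "wrist_force": force on the tool from outside, world axes, zero at the start; "torque": the same for the moment, N m; "width": finger opening in m; "finger_force": force on a finger pad.
Only numpy, scipy, OpenCV 4.12 (cv2) and the standard library are available. Lean on these libraries where they do the work, as an engineer would, in place of code of your own. Each camera call takes 0.05 s, during which the arm holds its last target. There are 200 camera calls.

## Task

Two closed chopper jars are stacked on the worktop: lift the upper one (blue lid) off the lower and seat it upright on the drive coupler of the red cordless food processor, its foot flat on the steel plate, and let go of it. Only then turn the processor's dial clockwise from off, past the one-dot and two-dot clicks, all the way to the orange pulse mark at its stop; it springs back from there, so finish with the gripper still holding it fully at pulse. Leave the lower jar standing where it is, and do not disturb the onion, the garlic or the pepper shaker.

Things in the scene. Friction and masses are not known exactly. Their poses are not given: they have to be found in the camera images.
- top_jar: closed chopper jar with blue lid, 0.2 to 0.4 kg, round; any turn about z will do. Origin: centre of underside. Foot ring 74 mm outside, 48 mm inside, hollow 25 mm deep; clear body to z 77 mm; lid 96 mm across to 88 mm; on it a round knob 36 mm across, z 88 to 110 mm: grip this from above. Starts on the lower jar's lid, loosely round that jar's knob, origin 88 mm over the worktop
- lower_jar: the same jar with grey lid, on the worktop under the top jar; origin at the centre of its underside. The upper jar must rise more than 22 mm to come free of its knob
- processor_base: red cordless food-processor base, 160 mm (x) by 285 mm (y), fixed to the worktop. Origin: centre of its underside; +x its back, +y its left end. Plinth 55 mm high; at its left end the steel seat plate (116 mm across, top at z 58 mm) centred at [0, 75] mm; at its right end a control pod (150 by 108 mm, top at 95 mm) with the dial at [0, -85] mm
- seat (a point): centre of the steel seat plate's top, 58 mm over the worktop. A black drive coupler stands on it, 42 mm across, 18 mm high, its top 8 mm tapering to 28 mm across; the jar's foot ring drops over it and the jar then rests on the plate, its origin at this point (up to 3 mm sideways play)
- dial_grip (a point): grey dial with a bar grip. Origin: on its vertical axis, 96 mm over the worktop; x runs along the bar to the pointer (orange line) and turns with it. Skirt 62 mm across up to z 8 mm; bar 54 mm long (x), 14 mm thick (y), z 8 to 36 mm: pinch it across its thickness from above. At off the bar points 0.6 rad left (counter-clockwise) of the base's +x, at pulse 0.6 rad right
- dial (a joint): dial angle in rad, growing clockwise seen from above: 0 off, 0.4 first click (one dot), 0.8 second click (two dots), 1.2 pulse (orange mark, hard stop). It rests in the first three by itself; from pulse it springs back to 0.8 when released. Turning takes about 0.06 N m over each click, 0.2 N m just past the second, and about 0.12 N m to hold it at the stop
- onion: yellow onion, about 90 mm, loose; leave alone
- garlic: white head of garlic, about 57 mm, loose; leave alone
- pepper_shaker: small glass shaker with a grey cap, 44 mm across, 90 mm high, loose; leave alone
There are look-alikes about, which are no part of the job. What is shaped like the top_jar but green is not meant.

How it is judged:
By the outcome, as a careful person would: the job done as asked, in the order asked, and still so for the second after the job is handed in, while the arm keeps its last pose, push and grip.
It also fails if it takes over 54 s, if anything falls off the work surface, if the arm or the gripper's body presses on something with over 40 N, if the wrist force passes 120 N, or if a joint passes its speed limit or range.

## Working session

There is one attempt and no reset: what is moved stays moved. The work goes in short steps, Python scripts to look and compute and a tool call to move; the robot and the scene stay as the last step left them, time stands still between calls to the robot, and variables do not carry over. Pictures are saved under pics/ and viewed, at most 10 in all, crops included, and the job is handed in when it is done.

Besides the shell and the picture viewer there is one more tool, called by a JSON object that holds its "method" and its "body". move_arm: Moves the arm, as the interface text tells. Its arguments: {"type":"object","properties":{"deltas":{"type":"array","items":{"type":"array","items":{"type":"number"}}},"newtons":{"type":"number"}},"required":["deltas"]}

```bash
mkdir -p pics; cat > h.py <<'E'
import numpy as np, cv2
from scipy.spatial.transform import Rotation as R
from bench import get_state, cams, order
def rot(a):
    a=np.array(a,float)
    return a if a.shape==(3,3) else (R.from_rotvec(a).as_matrix() if a.size==3 else R.from_quat(a).as_matrix())
def snap(n,f=None):
    s=cams.snapshot(n)
    if f: cv2.imwrite('pics/'+f,s['image'][:,:,::-1])
    return s
def ray(s,u,v,z):
    d=rot(s['attitude'])@np.array([(u-s['cx'])/s['fx'],(v-s['cy'])/s['fy'],1]); o=np.array(s['origin'])
    return o+d*(z-o[2])/d[2]
def proj(s,p):
    c=rot(s['attitude']).T@(np.array(p)-np.array(s['origin'])); return s['cx']+s['fx']*c[0]/c[2], s['cy']+s['fy']*c[1]/c[2]
E
python3 - <<'E'
from h import *
ims=[]
for n in("scene","top"):
    s=snap(n,n+'0.png'); print(n,s['fx'],s['fy'],s['cx'],s['cy'],s['origin'],s['attitude'])
print(get_state())
E
```

```text
scene 426.2457039457703 426.2457039457703 280.3666542338545 203.93543085387103 [0.27955059 0.93141971 1.15342693] [-0.43209368  2.80652215 -1.04682133]
top 506.5337802687897 506.5337802687897 278.939144793615 209.26676056533321 [-0.57119837  0.27767278  1.6810715 ] [-1.65765642  2.06341415 -0.67651802]
{'t': 0.1, 'q': array([ 1.17949192e+00,  4.94134282e-01,  1.34605245e+00, -5.19607683e-06,
        1.30252592e+00, -9.55326594e-02]), 'joint_velocities': array([ 0.00049335, -0.00058642, -0.00257153,  0.00223295,  0.00174418,
       -0.00206557]), 'effort': array([ 5.80733285e-04, -8.80247283e+01, -3.82546091e+01,  7.07944902e-02,
        4.83610423e-02, -1.86358210e-05]), 'eef_pos': array([0.18206037, 0.59753629, 0.21339534]), 'orientation': array([-4.62864281e-01, -3.10703921e+00,  1.70916908e-03]), 'wrist_force': array([0.17166107, 0.24329422, 0.24519759]), 'torque': array([-0.0315651 , -0.01612276,  0.00145395]), 'finger_force': 0.0, 'width': 0.09124618983536453}
```

View pics/scene0.png

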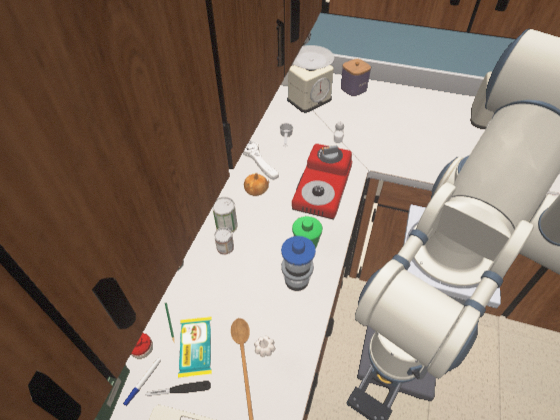

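View pics/top0.png

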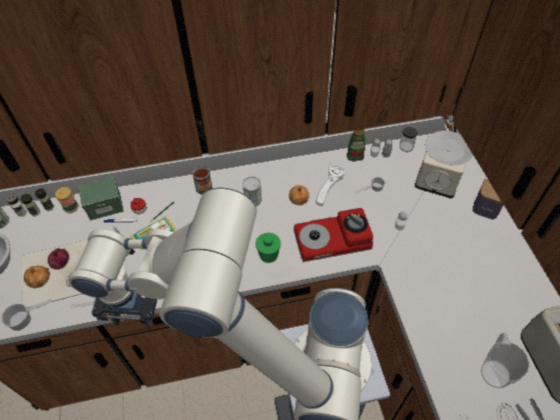

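Scene picture: there are two jar look-alikes. One has a blue lid at (298,250), standing on a grey jar at (296,275); the other has a green lid at (307,230). The blue one on the stack fits the description. The processor's coupler is at (318,191) and its dial at (330,154). I'll confirm in one enlarged crop.

```bash
python3 - <<'E'
from h import *
s=snap("scene"); im=s['image'][130:305,250:375,::-1]
cv2.imwrite('pics/crop1.png',cv2.resize(im,None,fx=3.4,fy=3.4,interpolation=cv2.INTER_CUBIC))
for n,u,v,z in[("knob",298,243,.198),("lidc",298,251,.176),("green",307,224,.11),("coupler",318,190,.076),("plate",318,192,.058),("dial",331,151,.132)]: print(n,ray(s,u,v,z).round(3))
t=snap("top")
for n,u,v,z in[("green",268,240,.11),("plate",315,236,.058),("dial",356,220,.132)]: print('top',n,ray(t,u,v,z).round(3))
E
```

```text
knob [0.45  0.264 0.198]
lidc [0.446 0.275 0.176]
green [0.459 0.125 0.11 ]
coupler [ 0.468 -0.057  0.076]
plate [ 0.469 -0.064  0.058]
dial [ 0.461 -0.202  0.132]
top green [0.455 0.118 0.11 ]
top plate [ 0.468 -0.068  0.058]
top dial [ 0.457 -0.22   0.132]
```

View pics/crop1.png

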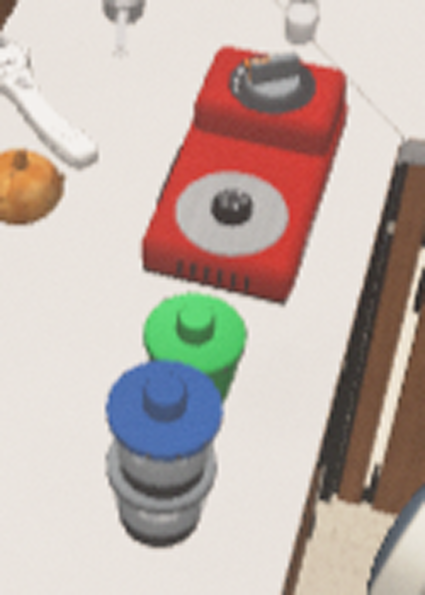

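Crop: the blue lid with its round knob at (298,243) sits on the grey-lidded jar, so this is the stack. The green jar behind it stands alone and is not meant. I'll rise and go above the stack.

{"method": "move_arm", "body": {"deltas": [[0, 0, 0, 0, 0, 4, 0], [0, 0, 0, 0, 0, 4, 0], [0, 0, 0, 0, 0, 4, 0], [0, 0, 0, 2.2, -2.75, 0, 0], [0, 0, 0, 2.2, -2.75, 0, 0], [0, 0, 0, 2.2, -2.75, 0, 0], [0, 0, 0, 2.2, -2.75, 0, 0], [0, 0, 0, 2.2, -2.75, 0, 0], [0, 0, 0, 2.2, -2.75, 0, 0], [0, 0, 0, 2.2, -2.75, 0, 0]]}}

```text
t: 1.03
eef_pos: [0.3368, 0.4038, 0.3339]
orientation: [0.463, 3.107, -0.0]
wrist_force: [1.4, 0.6, 0.4]
width: 0.0911
finger_force: 0.0
```

{"method": "move_arm", "body": {"deltas": [[0, 0, 0, 2.2, -2.75, 0, 0], [0, 0, 0, 2.2, -2.75, 0, 0], [0, 0, 0, 2.2, -2.75, 0, 0], [0, 0, 0, 2.2, -2.75, 0, 0], [0, 0, 0, 2, -2.5, 0, 0], [0, 0, 0, 0, 0, 0, 0], [0, 0, 0, 0, 0, 0, 0]]}}

```text
t: 1.62
eef_pos: [0.4449, 0.2692, 0.3338]
orientation: [-0.467, -3.106, 0.0]
wrist_force: [-0.6, -0.6, -0.5]
width: 0.091
finger_force: 0.0
```

```bash
python3 - <<'E'
from h import *
s=snap("wrist","w1.png"); print(s['origin'],s['fx'],s['cx'],s['cy'],get_state()['eef_pos'],get_state()['t'])
for n,p in[("knob",(.448,.268,.198)),("tcp",get_state()['eef_pos'])]: print(n,proj(s,p))
E
```

```text
[0.38348106 0.28840459 0.5038356 ] 301.5960568599776 272.06302251187765 210.91560548793285 [0.44420126 0.27005825 0.33374829] 1.6667
knob (np.float64(272.0719036303544), np.float64(205.0751768096227))
tcp (np.float64(273.1427474448589), np.float64(247.2347752512619))
```

View pics/w1.png

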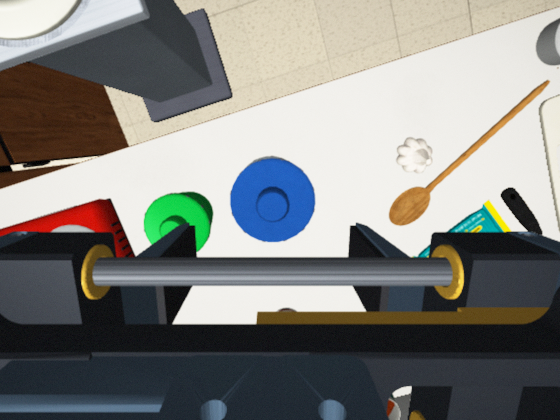

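Wrist view: the blue lid is centred near (272,198) and its knob near (273,203), close to the predicted (272,205). The green jar is at (178,224). I'll measure the lid by colour.

```bash
python3 - <<'E'
from h import *
s=snap("wrist"); hsv=cv2.cvtColor(s['image'],cv2.COLOR_RGB2HSV)
m=cv2.inRange(hsv,(105,120,40),(125,255,255)); n,l,st,c=cv2.connectedComponentsWithStats(m); i=1+st[1:,4].argmax()
k=max(cv2.findContours((l==i).astype(np.uint8),0,1)[0],key=len); e=cv2.fitEllipse(k); print(e,st[i])
p=ray(s,*e[0],.176); print(p, ray(s,273,202.5,.198)); print(get_state()['eef_pos']); print('lid mm',np.mean(e[1])/s['fx']*(s['origin'][2]-.176))
E
```

```text
((271.46453857421875, 200.7554473876953), (82.22649383544922, 83.09339141845703), 91.00091552734375) [ 230  159   84   84 5482]
[0.44704432 0.26827398 0.176     ] [0.44496247 0.27065587 0.198     ]
[0.44384539 0.27062739 0.33382746]
lid mm 0.0898657488326138
```

{"method": "move_arm", "body": {"deltas": [[0, 0, 0, 0.2, -0.1, -3, 0], [0, 0, 0, 0, 0, -3, 0], [0, 0, 0, 0, 0, -3, 0], [0, 0, 0, 0, 0, -2.5, 0], [0, 0, 0, 0, 0, -2, 0], [0, 0, 0, 0, 0, -1.2, 0], [0, 0, 0, 0, 0, -0.6, 0], [0, 0, 0, 0, 0, 0, 0]]}}

```text
t: 2.38
eef_pos: [0.4451, 0.2699, 0.18]
orientation: [-0.461, -3.106, 0.002]
wrist_force: [0.7, -0.7, 0.5]
width: 0.0914
finger_force: 0.0
```

{"method": "move_arm", "body": {"deltas": [[0, 0, 0, 0, 0, 0, 100], [0, 0, 0, 0, 0, 0, 130], [0, 0, 0, 0, 0, 0, 160], [0, 0, 0, 0, 0, 0, 180], [0, 0, 0, 0, 0, 0, 200], [0, 0, 0, 0, 0, 0, 220], [0, 0, 0, 0, 0, 0, 220], [0, 0, 0, 0, 0, 0, 220]], "newtons": 30}}

```text
t: 3.05
eef_pos: [0.4462, 0.2693, 0.181]
orientation: [0.463, 3.107, -0.0]
wrist_force: [0.1, 0.4, -0.6]
width: 0.0411
finger_force: 0.0
```

{"method": "move_arm", "body": {"deltas": [[0, 0, 0, 0, 0, 0, 230], [0, 0, 0, 0, 0, 0, 230], [0, 0, 0, 0, 0, 0, 230], [0, 0, 0, 0, 0, 0, 230], [0, 0, 0, 0, 0, 0, 230]]}}

```text
t: 3.47
eef_pos: [0.4462, 0.2693, 0.1809]
orientation: [-0.463, -3.107, 0.0]
wrist_force: [0.2, -0.8, 1.1]
width: 0.0351
finger_force: 30.0
```

{"method": "move_arm", "body": {"deltas": [[0, 0, 0, 0, 0, 0.3, 230], [0, 0, 0, 0, 0, 0.6, 230], [0, 0, 0, 0, 0, 1, 230], [0, 0, 0, 0, 0, 1.5, 230], [0, 0, 0, 0, 0, 1.5, 230], [0, 0, 0, 0, 0, 1.5, 230], [0, 0, 0, 0, 0, 1, 230], [0, 0, 0, 0, 0, 0.6, 230], [0, 0, 0, 0, 0, 0, 230]]}}

```text
t: 4.22
eef_pos: [0.4467, 0.2696, 0.2623]
orientation: [0.463, 3.106, 0.002]
wrist_force: [0.5, 0.1, -1.4]
width: 0.0349
finger_force: 30.0
```

{"method": "move_arm", "body": {"deltas": [[0, 0, 0, 0.1, -1.5, 0, 230], [0, 0, 0, 0.2, -3, 0, 230], [0, 0, 0, 0.2, -3.4, 0, 230], [0, 0, 0, 0.2, -3.4, 0, 230], [0, 0, 0, 0.2, -3.4, 0, 230], [0, 0, 0, 0.2, -3.4, 0, 230], [0, 0, 0, 0.2, -2.5, 0, 230], [0, 0, 0, 0, -1.4, 0, 230], [0, 0, 0, 0, -0.5, 0, 230], [0, 0, 0, 0, 0, 0, 230]]}}

```text
t: 5.05
eef_pos: [0.4589, 0.0436, 0.2604]
orientation: [-0.465, -3.106, 0.0]
wrist_force: [-0.2, -0.6, -2.4]
width: 0.0345
finger_force: 30.0
```

```bash
python3 - <<'E'
from h import *
w=snap("wrist")['image']; s=snap("scene"); t=snap("top")
c=lambda im:cv2.resize(im,None,fx=2,fy=2,interpolation=cv2.INTER_CUBIC)
a=cv2.resize(s['image'][130:310,250:390],(467,600),interpolation=cv2.INTER_CUBIC); 
b=np.vstack([cv2.resize(w,(333,250)),cv2.resize(t['image'][190:280,250:390],(333,350*333//545)),]) 
b=cv2.copyMakeBorder(b,0,600-b.shape[0],0,0,0)
cv2.imwrite('pics/c2.png',np.hstack([a,b])[:,:,::-1]); print(get_state())
E
```

```text
{'t': 5.2, 'q': array([-3.16038043e-02,  2.11818342e-01,  1.66039763e+00,  2.88529781e-04,
        1.26980108e+00, -1.30730706e+00]), 'joint_velocities': array([ 0.0089939 , -0.00054258, -0.0026375 ,  0.00085136,  0.0006899 ,
       -0.0033364 ]), 'effort': array([-1.26044724e+00, -6.03613615e+01, -3.80631888e+01, -7.88191985e-02,
        7.11053261e-02, -2.29359535e-02]), 'eef_pos': array([0.45904629, 0.04521456, 0.26069592]), 'orientation': array([-4.61917418e-01, -3.10699015e+00, -3.52739415e-04]), 'wrist_force': array([ 0.5857435 , -0.2952091 , -2.66625231]), 'torque': array([ 0.01870097, -0.01321014, -0.00761652]), 'finger_force': 29.99798733741045, 'width': 0.03502793248358252}
```

View pics/c2.png

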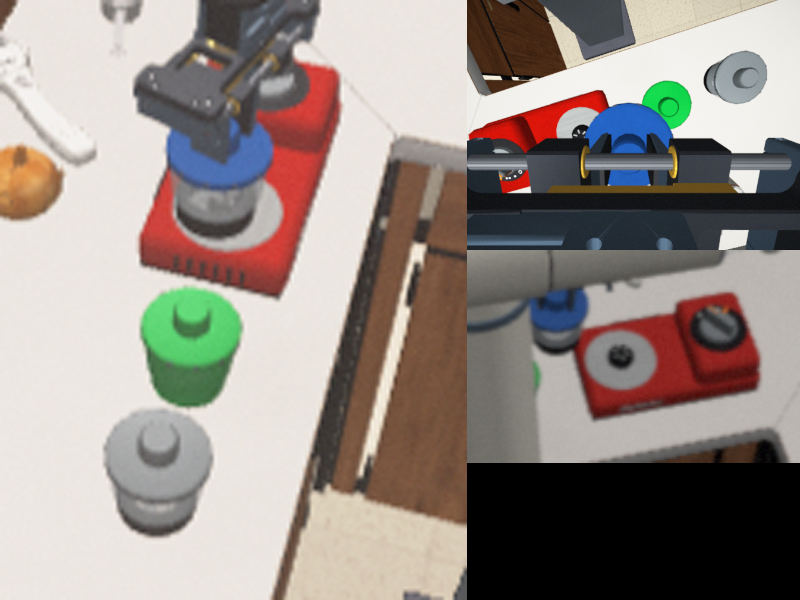

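The jar is lifted and hangs upright; the grey lower jar is still standing where it was. The coupler shows clear in the top view at about (315,235) and in the wrist view at about (187,218). I'll measure the seat and the base outline by colour.

```bash
python3 - <<'E'
from h import *
def blk(s,im,u,v,r,tag):
    g=im[:,:,:3].max(2)
    for z,nm,mask in((.066,'coupler',(g<85)),):
        m=np.zeros(g.shape,np.uint8); m[v-r:v+r,u-r:u+r]=mask[v-r:v+r,u-r:u+r]
        n,l,st,c=cv2.connectedComponentsWithStats(m); i=1+st[1:,4].argmax(); print(tag,nm,c[i].round(1),st[i],ray(s,*c[i],z).round(4))
    hsv=cv2.cvtColor(np.ascontiguousarray(im),cv2.COLOR_RGB2HSV)
    m=((hsv[:,:,1]<60)&(g>90)).astype(np.uint8)
    n,l,st,c=cv2.connectedComponentsWithStats(m,connectivity=4); i=l[v,u]
    R_=set(l[v-int(1.3*r):v+int(1.3*r),u-int(1.3*r):u+int(1.3*r)].ravel())-{0}
    for i in R_:
        if st[i][4]>150 and st[i][4]<9000:
            k=max(cv2.findContours((l==i).astype(np.uint8),0,1)[0],key=len); e=cv2.fitEllipse(cv2.convexHull(k)); print(tag,'plate?',np.round(e[0],1),np.round(e[1],1),st[i],ray(s,*e[0],.058).round(4))
s=snap("scene"); blk(s,cv2.imread('pics/scene0.png')[:,:,::-1],318,190,10,'scene')
t=snap("top"); blk(t,t['image'],315,236,9,'top')
w=snap("wrist"); blk(w,w['image'],187,218,18,'wrist')
# red base, top view
hsv=cv2.cvtColor(t['image'],cv2.COLOR_RGB2HSV)
for nm,ss,im in(('top',t,t['image']),('scene',s,cv2.imread('pics/scene0.png')[:,:,::-1].copy())):
    h=cv2.cvtColor(im,cv2.COLOR_RGB2HSV); m=(((h[:,:,0]<8)|(h[:,:,0]>172))&(h[:,:,1]>150)&(h[:,:,2]>60)).astype(np.uint8)
    n,l,st,c=cv2.connectedComponentsWithStats(m); i=1+st[1:,4].argmax(); k=max(cv2.findContours((l==i).astype(np.uint8),0,1)[0],key=len)
    q=cv2.approxPolyDP(cv2.convexHull(k),2,True)[:,0]; print(nm,st[i]); 
    for p in q: print(p,ray(ss,*p,.055)[:2].round(3),ray(ss,*p,.095)[:2].round(3),ray(ss,*p,0)[:2].round(3))
E
```

```text
scene coupler [317.6 192.3] [313 188  11   8  51] [ 0.4681 -0.055   0.066 ]
scene plate? [317.7 192.5] [23.5 32.5] [302 181  33  24 560] [ 0.4691 -0.0616  0.058 ]
top coupler [314.1 234.9] [309 230  11  10  83] [ 0.4683 -0.0639  0.066 ]
top plate? [314.1 236. ] [24.4 29.3] [300 224  29  25 489] [ 0.4683 -0.0644  0.058 ]
wrist coupler [188.1 223.5] [169 210  36  26 530] [ 0.4667 -0.0677  0.066 ]
wrist plate? [181.7 204.7] [43.9 78.1] [ 149  180   73   53 2214] [ 0.4425 -0.0696  0.058 ]
top [ 295  209   78   51 1691]
[362 210] [ 0.55  -0.283] [ 0.522 -0.27 ] [ 0.587 -0.302]
[372 236] [ 0.422 -0.282] [ 0.397 -0.269] [ 0.455 -0.301]
[369 248] [ 0.372 -0.254] [ 0.349 -0.241] [ 0.404 -0.272]
[303 259] [0.379 0.001] [0.356 0.008] [ 0.412 -0.008]
[295 232] [0.505 0.002] [0.478 0.009] [ 0.541 -0.007]
[299 224] [ 0.538 -0.022] [ 0.511 -0.014] [ 0.576 -0.032]
[343 211] [ 0.561 -0.208] [ 0.534 -0.196] [ 0.6   -0.224]
scene [ 292  144   59   73 1549]
[316 144] [ 0.539 -0.31 ] [ 0.53  -0.265] [ 0.552 -0.372]
[350 152] [ 0.404 -0.304] [ 0.4   -0.259] [ 0.41  -0.366]
[350 165] [ 0.39  -0.234] [ 0.386 -0.191] [ 0.395 -0.292]
[332 216] [0.398 0.025] [0.393 0.058] [ 0.404 -0.021]
[292 202] [0.542 0.005] [0.533 0.038] [ 0.556 -0.042]
[310 153] [ 0.548 -0.253] [ 0.538 -0.21 ] [ 0.562 -0.313]
```

{"method": "move_arm", "body": {"deltas": [[0, 0, 0, 0.2, -1.5, 0, 230], [0, 0, 0, 0.2, -2.5, 0, 230], [0, 0, 0, 0.2, -2.8, 0, 230], [0, 0, 0, 0.2, -2.5, 0, 230], [0, 0, 0, 0.1, -1.2, 0, 230], [0, 0, 0, 0, -0.5, 0, 230], [0, 0, 0, 0, 0, -2, 230], [0, 0, 0, 0, 0, -2.5, 230], [0, 0, 0, 0, 0, -2, 230], [0, 0, 0, 0, 0, -1, 230]]}}

```text
t: 6.18
eef_pos: [0.4671, -0.0642, 0.1838]
orientation: [-0.462, -3.105, -0.001]
wrist_force: [0.2, -0.8, -2.2]
width: 0.0351
finger_force: 30.0
```

{"method": "move_arm", "body": {"deltas": [[0, 0, 0, 0, 0, -0.5, 230], [0, 0, 0, 0, 0, -0.5, 230], [0, 0, 0, 0, 0, -0.5, 230], [0, 0, 0, 0, 0, -0.5, 230], [0, 0, 0, 0, 0, 0, 230]]}}

```text
t: 6.6
eef_pos: [0.4681, -0.0654, 0.1655]
orientation: [-0.463, -3.107, -0.0]
wrist_force: [-0.8, 0.1, -2.0]
width: 0.0348
finger_force: 30.0
```

{"method": "move_arm", "body": {"deltas": [[0, 0, 0, 0, 0, -0.4, 230], [0, 0, 0, 0, 0, -0.3, 230], [0, 0, 0, 0, 0, -0.3, 230], [0, 0, 0, 0, 0, -0.2, 230], [0, 0, 0, 0, 0, 0, 230]]}}

```text
t: 7.02
eef_pos: [0.468, -0.0656, 0.1535]
orientation: [-0.463, -3.107, -0.0]
wrist_force: [-0.3, -0.0, -2.4]
width: 0.0348
finger_force: 30.0
```

{"method": "move_arm", "body": {"deltas": [[0, 0, 0, 0, 0, -0.2, 230], [0, 0, 0, 0, 0, -0.1, 230], [0, 0, 0, 0, 0, 0, 230]]}}

```text
t: 7.27
eef_pos: [0.4683, -0.0658, 0.151]
orientation: [0.463, 3.107, -0.0]
wrist_force: [0.2, 0.0, -2.0]
width: 0.0348
finger_force: 30.0
```

{"method": "move_arm", "body": {"deltas": [[0, 0, 0, 0, 0, -0.1, 230], [0, 0, 0, 0, 0, -0.1, 230], [0, 0, 0, 0, 0, 0, 230]]}}

```text
t: 7.52
eef_pos: [0.4686, -0.066, 0.1502]
orientation: [0.462, 3.106, -0.001]
wrist_force: [-8.9, -2.3, 26.8]
width: 0.0348
finger_force: 30.0
```

{"method": "move_arm", "body": {"deltas": [[0, 0, 0, 0, 0, 0.1, 230], [0, 0, 0, 0, 0, 0, 230], [0, 0, 0, 0, 0, 0, 110], [0, 0, 0, 0, 0, 0, 60], [0, 0, 0, 0, 0, 0, 40], [0, 0, 0, 0, 0, 0, 40], [0, 0, 0, 0, 0, 0, 40], [0, 0, 0, 0, 0, 0, 40]]}}

```text
t: 8.18
eef_pos: [0.4682, -0.0657, 0.1498]
orientation: [-0.463, -3.107, -0.0]
wrist_force: [-0.1, -0.2, -0.8]
width: 0.0721
finger_force: 0.0
```

{"method": "move_arm", "body": {"deltas": [[0, 0, 0, 0, 0, 1, 40], [0, 0, 0, 0, 0, 2, 40], [0, 0, 0, 0, 0, 3, 40], [0, 0, 0, 0, 0, 3, 40], [0, 0, 0, 0, 0, 2, 40], [0, 0, 0.1, 0, -2, 0, 40], [0, 0, 0.12, 0, -3, 0, 40], [0, 0, 0.12, 0, -3.5, 0, 40], [0, 0, 0.12, 0, -3.5, 0, 40], [0, 0, 0.12, 0, -2, 0, 40]]}}

```text
t: 9.02
eef_pos: [0.4682, -0.2041, 0.26]
orientation: [-0.429, 3.112, -0.001]
wrist_force: [1.6, 0.4, 0.2]
width: 0.0766
finger_force: 0.0
```

{"method": "move_arm", "body": {"deltas": [[0, 0, 0.12, -0.2, -0.5, 0, 40], [0, 0, 0.12, -0.2, 0, 0, 40], [0, 0, 0, 0, 0, 0, 40], [0, 0, 0, 0, 0, 0, 40]]}}

```text
t: 9.35
eef_pos: [0.4642, -0.2063, 0.2598]
orientation: [0.785, -3.042, -0.0]
wrist_force: [-0.3, -0.1, -0.0]
width: 0.0774
finger_force: 0.0
```

```bash
python3 - <<'E'
from h import *
S=get_state();print(S['eef_pos'],S['orientation'],S['q'][5],S['t'])
w=snap("wrist");print(w['origin'],w['attitude'].round(3)); s=snap("scene"); t=snap("top")
np.save('w3.npy',w['image'])
a=s['image'][130:310,250:390]; a=cv2.resize(a,(233,300),interpolation=cv2.INTER_CUBIC)
b=cv2.resize(t['image'][180:290,260:400],(382,300),interpolation=cv2.INTER_CUBIC)
wi=cv2.resize(w['image'],(400,300))
top=np.hstack([wi,np.zeros((300,400,3),np.uint8)]); bot=np.hstack([a,b]); bot=cv2.copyMakeBorder(bot,0,0,0,800-bot.shape[1],0)
top[:,400:]=cv2.resize(w['image'][100:310,130:410],(400,300))
cv2.imwrite('pics/c3.png',np.vstack([top,bot])[:,:,::-1])
E
```

```text
[ 0.46421625 -0.20627406  0.25984974] [ 7.84746292e-01 -3.04185987e+00 -2.97752022e-04] -2.6115285949877993 9.35
[ 0.40806719 -0.23833066  0.42993078] [1.528 2.588 0.307]
```

View pics/c3.png

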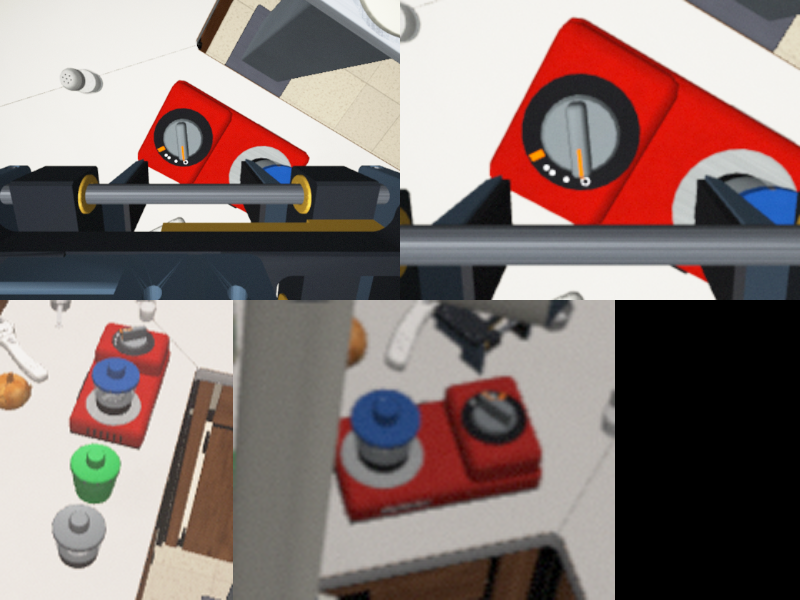

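The jar sits upright and flat on the seat plate, released; the lower jar and the green one are in place. The dial is at wrist px ~(256,192), bar from about (251,168) to its orange pointer end (260,226), at the off mark.

```bash
python3 - <<'E'
from h import *
w=snap("wrist"); im=w['image']; hsv=cv2.cvtColor(im,cv2.COLOR_RGB2HSV)
g=im.max(2); m=((g<75)).astype(np.uint8); m[:, :200]=0; m[:,320:]=0; m[235:]=0; m[:140]=0
n,l,st,c=cv2.connectedComponentsWithStats(m); i=1+st[1:,4].argmax(); k=max(cv2.findContours((l==i).astype(np.uint8),0,1)[0],key=len)
e=cv2.fitEllipse(cv2.convexHull(k)); print('ring',e,st[i],ray(w,*e[0],.097))
m=((hsv[:,:,1]<60)&(g>85)&(l!=i)).astype(np.uint8); d=np.zeros_like(m); cv2.circle(d,(int(e[0][0]),int(e[0][1])),36,1,-1); m*=d
n,l,st,c=cv2.connectedComponentsWithStats(m); i=1+st[1:,4].argmax(); k=max(cv2.findContours((l==i).astype(np.uint8),0,1)[0],key=len)
e=cv2.fitEllipse(cv2.convexHull(k)); print('skirt',e,st[i],ray(w,*e[0],.104))
o=((hsv[:,:,0]>8)&(hsv[:,:,0]<22)&(hsv[:,:,1]>140)&(g>140)).astype(np.uint8)
n,l,st,c=cv2.connectedComponentsWithStats(o)
for j in range(1,n):
    if st[j,4]>15 and 200<c[j][0]<300 and 150<c[j][1]<240:
        y,x=np.where(l==j); P=np.array([ray(w,a,b,.132)[:2] for a,b in zip(x,y)]); q=P-P.mean(0); v=np.linalg.svd(q)[2][0]
        print('orange',c[j],st[j],P.mean(0),'ang',np.arctan(v[1]/v[0]))
a=ray(w,251.1,167.9,.132);b=ray(w,260.2,226,.132);print(a,b,np.linalg.norm(a-b),(a+b)/2,np.arctan2(*(b-a)[1::-1]))
S=get_state(); y=rot(S['orientation'])[:,1]; print(S['eef_pos'],'close',np.arctan2(y[1],y[0]))
E
```

```text
ring ((256.0509948730469, 191.58160400390625), (80.18148040771484, 81.76725006103516), 115.74788665771484) [ 216  152   81   80 2582] [ 0.46787827 -0.22586803  0.097     ]
skirt ((255.5447998046875, 195.1740264892578), (52.522544860839844, 60.49098587036133), 168.6734161376953) [ 229  166   55   62 2168] [ 0.47041609 -0.22471994  0.104     ]
orange [225.60655738 207.8852459 ] [221 204  11   9  61] [ 0.49132892 -0.24624049] ang -0.5958702602049457
orange [255.58333333 212.79166667] [254 204   4  19  48] [ 0.48113861 -0.21720331] ang 0.59093222143802
[ 0.44320222 -0.24256762  0.132     ] [ 0.49115467 -0.20643922  0.132     ] 0.0600391473441669 [ 0.46717845 -0.22450342  0.132     ] 0.6456870324254502
[ 0.46445396 -0.20597409  0.25993918] close 2.07781060762485
```

{"method": "move_arm", "body": {"deltas": [[0, 0, 0.05, 0.2, -1, 0, 40], [0, 0, 0.043, 0.2, -0.9, 0, 40], [0, 0, 0, 0, 0, -3, 40], [0, 0, 0, 0, 0, -3, 40], [0, 0, 0, 0, 0, -3, 40], [0, 0, 0, 0, 0, -2.5, 40], [0, 0, 0, 0, 0, -1.5, 40], [0, 0, 0, 0, 0, -1, 40], [0, 0, 0, 0, 0, -0.5, 40], [0, 0, 0, 0, 0, 0, 40]]}}

```text
t: 10.38
eef_pos: [0.4683, -0.2251, 0.1145]
orientation: [0.931, -3.0, -0.001]
wrist_force: [0.4, -0.0, -0.1]
width: 0.0775
finger_force: 0.0
```

```bash
python3 - <<'E'
from h import *
S=get_state();print(S['eef_pos'],S['wrist_force'])
w=snap("wrist");s=snap("scene");t=snap("top")
r=lambda i:cv2.resize(i,(400,300),interpolation=cv2.INTER_CUBIC)
cv2.imwrite('pics/c4.png',np.vstack([np.hstack([r(w['image']),r(w['image'][130:270,180:367])]),np.hstack([r(s['image'][125:215,270:390]),r(t['image'][180:270,290:410])])])[:,:,::-1])
E
```

```text
[ 0.46831376 -0.22512763  0.11448896] [ 0.40098324 -0.03276969 -0.09566248]
```

View pics/c4.png

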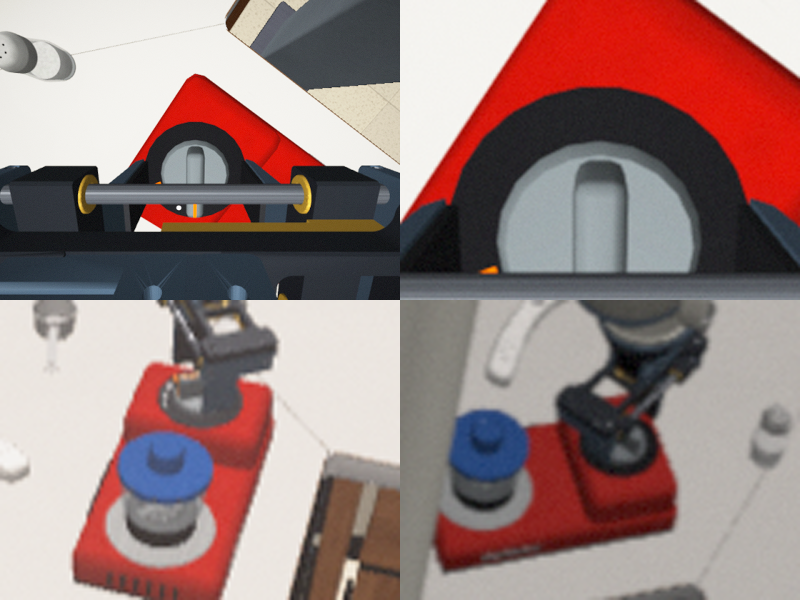

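The bar lies straight between the fingers (wrist view, col ~273) and lines up with the tool. I'll lower 5 mm and grip.

{"method": "move_arm", "body": {"deltas": [[0, 0, 0, 0, 0, -0.4, 40], [0, 0, 0, 0, 0, 0, 120], [0, 0, 0, 0, 0, 0, 200], [0, 0, 0, 0, 0, 0, 250], [0, 0, 0, 0, 0, 0, 250], [0, 0, 0, 0, 0, 0, 250], [0, 0, 0, 0, 0, 0, 250], [0, 0, 0, 0, 0, 0, 250], [0, 0, 0, 0, 0, 0, 250], [0, 0, 0, 0, 0, 0, 250]], "newtons": 50}}

```text
t: 11.37
eef_pos: [0.4683, -0.2253, 0.1109]
orientation: [-0.932, 3.0, -0.0]
wrist_force: [-0.2, 0.3, 0.2]
width: 0.0197
finger_force: 0.0
```

{"method": "move_arm", "body": {"deltas": [[0, 0, 0, 0, 0, 0, 250], [0, 0, 0, 0, 0, 0, 250], [0, 0, 0, 0, 0, 0, 250], [0, 0, 0, 0, 0, 0, 250]]}}

```text
t: 11.7
eef_pos: [0.4679, -0.2248, 0.1109]
orientation: [0.931, -3.0, -0.002]
wrist_force: [-3.2, 4.3, 6.2]
width: 0.0143
finger_force: 50.0
```

{"method": "move_arm", "body": {"deltas": [[0, 0, -0.1, 0, 0, 0, 250], [0, 0, -0.1, 0, 0, 0, 250], [0, 0, -0.1, 0, 0, 0, 250], [0, 0, -0.1, 0, 0, 0, 250], [0, 0, -0.1, 0, 0, 0, 250], [0, 0, -0.1, 0, 0, 0, 250], [0, 0, -0.1, 0, 0, 0, 250], [0, 0, -0.1, 0, 0, 0, 250], [0, 0, -0.1, 0, 0, 0, 250], [0, 0, -0.1, 0, 0, 0, 250]]}}

```text
t: 12.53
eef_pos: [0.4679, -0.2244, 0.1109]
orientation: [-0.628, -3.077, -0.002]
wrist_force: [-2.0, 9.2, 6.9]
width: 0.0137
finger_force: 50.0
```

{"method": "move_arm", "body": {"deltas": [[0, 0, -0.06, 0, 0, 0, 250], [0, 0, -0.06, 0, 0, 0, 250], [0, 0, -0.04, 0, 0, 0, 250], [0, 0, 0, 0, 0, 0, 250], [0, 0, 0, 0, 0, 0, 250]]}}

```text
t: 12.95
eef_pos: [0.4679, -0.2243, 0.1109]
orientation: [-0.865, -3.019, -0.002]
wrist_force: [-1.7, 9.1, 6.7]
width: 0.0137
finger_force: 50.0
```

```bash
python3 - <<'E'
from h import *
S=get_state(); y=rot(S['orientation'])[:,1]; print(S['eef_pos'],'close',np.arctan2(y[1],y[0])%np.pi,S['torque'],S['wrist_force'],S['width'])
E
```

```text
[ 0.46794216 -0.22433121  0.1108907 ] close 1.0127168317759936 [1.77982335 0.17069149 0.14441105] [-1.66823003  9.07275173  6.66673771] 0.013662754131158174
```

{"method": "move_arm", "body": {"deltas": [[0, 0, -0.03, 0, 0, 0, 250], [0, 0, -0.03, 0, 0, 0, 250], [0, 0, 0, 0, 0, 0, 250], [0, 0, 0, 0, 0, 0, 250]]}}

```text
t: 13.28
eef_pos: [0.468, -0.2243, 0.1109]
orientation: [-0.955, -2.992, -0.002]
wrist_force: [-0.9, 10.2, 6.1]
width: 0.0134
finger_force: 50.0
```

```bash
python3 - <<'E'
from h import *
S=get_state(); y=rot(S['orientation'])[:,1]; print(S['eef_pos'],'close',np.arctan2(y[1],y[0])%np.pi,S['torque'],S['wrist_force'],S['width'])
E
```

```text
[ 0.46796994 -0.22430554  0.11090004] close 0.9531168666292489 [1.84724362 0.15237712 0.37203967] [-0.91433756 10.20086738  6.12031389] 0.013432243659719581
```

{"method": "move_arm", "body": {"deltas": [[0, 0, -0.03, 0, 0, 0, 250], [0, 0, 0, 0, 0, 0, 250], [0, 0, 0, 0, 0, 0, 250]]}}

```text
t: 13.53
eef_pos: [0.468, -0.2244, 0.1109]
orientation: [-0.998, -2.978, -0.001]
wrist_force: [-1.4, 10.1, 7.1]
width: 0.0139
finger_force: 50.3
```

```bash
python3 - <<'E'
from h import *
S=get_state(); y=rot(S['orientation'])[:,1]; print(S['eef_pos'],'close',np.arctan2(y[1],y[0])%np.pi,S['torque'],S['wrist_force'],S['width'],S['t'])
w=snap("wrist");s=snap("scene");t=snap("top")
r=lambda i:cv2.resize(i,(400,300),interpolation=cv2.INTER_CUBIC)
cv2.imwrite('pics/c5.png',np.vstack([np.hstack([r(w['image']),r(w['image'][130:330,150:417])]),np.hstack([r(s['image'][125:305,200:440]),r(t['image'][180:270,290:410])])])[:,:,::-1])
E
```

```text
[ 0.46799456 -0.22435001  0.11091682] close 0.9239377564611815 [1.81038144 0.10167745 1.2358088 ] [-1.39880402 10.08908854  7.11067669] 0.013850771206276665 13.5333
```

View pics/c5.png

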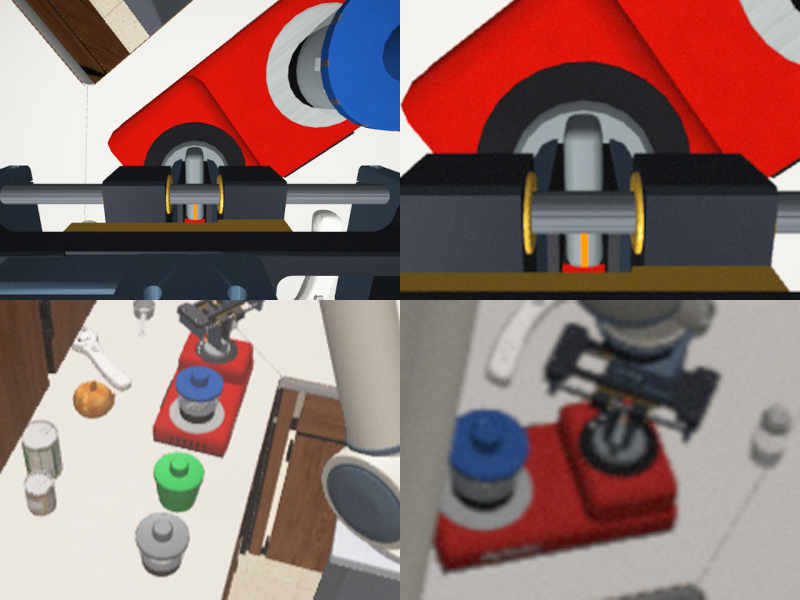

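The dial is at its stop: torque rose to 1.2 N m and the gripper still holds the bar straight, pointer on the orange mark (wrist view, col ~273). The jar stands seated, and the lower jar, onion and shaker are where they were. I'm handing in.

```bash
python3 -c "
from h import *
print(order.finish_job())"
```

```text
the job is handed in; nothing more can be done
None
```

The blue-lidded jar is seated upright on the coupler and released, and the dial was then turned to pulse and is held there at its stop; I handed the job in at about 13.7 s, and no verdict came back.

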